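# Lever a welding fixture up and lock the pry bar under its hook

## Robot

A 6-joint arm with a two-finger parallel gripper is mounted at the origin on the work surface. World frame = base frame: x ahead of the robot, y to its left, z up, the work surface at z = 0. Lengths are in m, angles in rad, forces in N, time in s.
With the tool pointing down it reaches from about 0.425 to 0.95 m from the base axis. Payload 3.5 kg.
Tool frame: the origin (TCP) lies midway between the tips of the shut fingers; the grasp point (between the pads) lies 19 mm behind it; x points along the fingers, y is the direction in which the jaws open and shut, and the axes are right-handed (so a half turn about x gives the same grasp; the last joint's range is limited). The gripper opens to 85 mm and grips with 20 to 120 N. Pads are 22 mm wide; open, the fingers measure 114 mm over their backs; the gripper's body (76 mm by 85 mm) begins 54 mm behind the grasp point. The pads swing forward as they close: fully open they stand 13 mm farther back than shut.
Start: joints at [1.153, 0.286, 1.577, -0, 1.279, -0.15], TCP at [0.179, 0.651, 0.231] pointing down, gripper open.
Joint ranges: [-2.77, 2.77], [-0.9, 2.22], [0.21, 2.48], [-1.53, 4.67], [0.24, 2.81], [-2.84, 2.84]. Speed limits (rad/s): [2.79, 2.79, 3.14, 3.14, 3.14, 3.14].

## Interface

Orientations are given as a unit quaternion [x, y, z, w].
In Python, from plant import ctrl, vision gives the robot as it stands. The module is installed in compiled form; this text tells all that it offers.
- The arm moves only by the tool play_rows, never from a script. Its arguments are lists of equal length, an entry for each row: "claw": the closure in counts, from 0 (fully open) to 255 (shut); "travel": the shift along the tool's x, y, z in m, a list of three; "dr": the turn, a rotation vector about the tool's x, y, z in rad, a list of three. In form: {"claw": [claw, ...], "travel": [[tx, ty, tz], ...], "dr": [[wx, wy, wz], ...]}. A call has 1 to 20 rows; each row is the pose to reach, as a shift and turn from the pose measured when the call began, along the tool's axes at that moment; what a row does not reach only later rows make up. A row lasts 1/10 s, in which the tool goes at most 50 mm and 8.59 degrees, less where a joint would pass 70% of its speed; a pose out of reach is approached as far as the arm can. A call with a gripper value outside its range is refused whole. The fingers move at their own pace and stop on an object; "force" is the grip in N (left out, the last holds). Time passes only in rows, so rows that repeat a pose let the fingers close. It gives the time, the measured TCP pose, the force and the opening at its end, in the units of the state.
- ctrl.get_state(): the state, without advancing time (a new reading comes with each control period).
- vision.read_camera(name): name is "scene" or "top" or "wrist"; returns a dict with "img" (420x560x3 uint8, red, green, blue), "range_z" (420x560 float32, m along the optical axis (not along the pixel's ray), 0 where there is no reading), "K" (3x3 intrinsics, pixels), "world_to_cam" (4x4, takes a point from world to camera coordinates). Camera axes: x right, y up, looking along -z (the intrinsics and any distortion apply to the point x, -y, -z); pixel columns grow to the right and rows downward; lengths in m; the calibration is good to about 2 mm. A picture is of the moment at which its call begins.
- ctrl.sign_off(): hands the job in, once; it reports no verdict.
The state is a dict: "time": time; "qpos": joint angles; "dq": joint speeds; "joint_efforts": joint torques, N m; "eef_pos": TCP position; "tcp_rot": TCP orientation; "contact_force": force on the tool from outside, world axes, zero at the start; "wrist_torque": the same for the moment, N m; "opening": opening from 0.0 (shut) to 1.0 (fully open).
Only numpy, scipy, OpenCV 4.12 (cv2) and the standard library are available. Lean on these libraries where they do the work, as an engineer would, in place of code of your own. Each camera call takes 0.05 s, during which the arm holds its last target.

## Task

Slide the pry bar over the green fulcrum block and in under the yellow-marked front edge of the fixture plate until you feel it touch the hidden stop, without ramming it. Then work the orange handle sideways off the yellow hook, lever the plate up by pushing the handle down, and catch the bar under the hook so that it keeps the plate raised after you let go. Lift the plate only with the bar, never let it drop, do not force the bar against the hook, and leave the other things on the bench alone.

Things in the scene. Friction and masses are not known exactly. Their poses are not given: they have to be found in the camera images.
- frame: Grey fixed sub-frame of the tilting fixture, 85 mm high. Origin: on the bench below the middle of the plate's front edge. x: level, from that edge towards the plate's hinge (along the bar, away from its handle), y to the left of that, z up. The space under the plate is open in front, 138 mm wide between side rails (middle y = 0) and empty but for the hidden stop.
- plate (a joint): Heavy steel plate, 215 x 170 x 16 mm, 3 to 5 kg, with a rusty angle bracket on it, hinged at frame x = 225 mm, height 95 mm. Value in rad: 0 = down, underside level 87 mm above the bench; grows as the front edge rises (at most 0.2); falls back by its weight. Holding it up takes 4 to 16 N at the bar's handle.
- plate_edge (a point): Middle of the plate's lower front edge, marked by a yellow patch 50 mm wide. The hidden stop, a fixed block 110 mm wide, hangs 28 mm down from the plate's underside; its face looks to the front edge and lies 28 to 55 mm in from it, different every time, not visible from outside. A push on it of over 20 N counts as ramming.
- fulcrum: Green fixed fulcrum block, 44 mm along the bar, 110 mm across, with a rounded steel ridge (radius 8 mm) across its top, 74 mm above the bench. It stands 66 to 80 mm in front of the plate's front edge. Origin: on the bench under the middle of the ridge; x as the frame's x.
- hook: Yellow fixed hook, 278 to 294 mm in front of the plate's edge. Origin on the bench; x along the frame's x (within 0.05 rad), y across the bar. A post (y = 30 to 52 mm) carries an arm, 20 mm along x, reaching out to y = -14 mm, top 74 mm and underside 56 mm above the bench. At its free end (y = -14 to -10 mm) a lip hangs 5 mm lower, to 51 mm. Over 45 N bends it.
- hook_under (a point): Where the bar's middle line ends up, on the underside of the hook's arm: hook x = 0, y = 10 mm, 56 mm above the bench. It is open towards the hook's -y side only: the bar goes off the arm to -y, down, back to +y below the lip, then rises against the underside between lip and post (bar middle at hook y = 3 to 19 mm).
- bar: Loose steel pry bar, 420 x 20 x 12 mm, 0.6 kg. Origin: middle of its underside; x along it to the tip, z up. The last 60 mm at the tip are 8 mm thick (underside flush). It starts level on the fulcrum ridge and on top of the hook's arm, underside 74 mm above the bench, tip 10 to 30 mm short of the plate's front edge and its top 5 mm lower than the plate's underside.
- bar_grip (a point): Middle of the bar's orange handle sleeve (60 mm long, 24 mm wide, 18 mm high), the place to hold it, 180 mm from the bar's middle and 30 mm from its handle end; 80 mm above the bench at the start. The bar may turn in the fingers about the line along which they close.
- bar_tip (a point): Middle of the end face of the bar's thin tip.
- magnet: Bystander: orange welding magnet, an L of 75 x 78 mm, 18 mm high, lying on the bench. Origin under the middle of its foot.
- offcut: Bystander: rusty flat offcut, 100 x 60 x 6 mm. Origin under its middle.
- tube: Bystander: short steel tube, 48 mm across, 45 mm high. Origin under its middle.

How it is judged:
By the outcome, as a careful person would: the job done as asked, in the order asked, and still so for the second after the job is handed in, with the robot touching nothing.
It also fails if it takes over 56 s, if anything falls off the work surface, if the arm or the gripper's body presses on something with over 40 N, if the wrist force passes 120 N, or if a joint passes its speed limit or range.

## Working session

There is one attempt and no reset: what is moved stays moved. The work goes in short steps, Python scripts to look and compute and a tool call to move; the robot and the scene stay as the last step left them, time stands still between calls to the robot, and variables do not carry over. Pictures are saved under pics/ and viewed, and the job is handed in when it is done.

Besides the shell and the picture viewer there is one more tool, called in YAML: its name, and indented under it one key for each argument. play_rows: Moves the arm, as the interface text tells. Its arguments: {"type":"object","properties":{"claw":{"type":"array","items":{"type":"number"}},"travel":{"type":"array","items":{"type":"array","items":{"type":"number"}}},"dr":{"type":"array","items":{"type":"array","items":{"type":"number"}}},"force":{"type":"number"}},"required":["claw","travel","dr"]}

```bash
mkdir -p pics; ls; python3 - <<'E'
from plant import ctrl, vision
import cv2,pickle
print(ctrl.get_state())
for n in ["scene","top","wrist"]:
    d=vision.read_camera(n); pickle.dump(d,open(f"{n}.pkl","wb"))
    cv2.imwrite(f"pics/{n}0.png",d["img"][:,:,::-1]); print(n,d["K"].tolist(),d["world_to_cam"].round(3).tolist(),[k for k in d])
E
```

```text
pics
{'time': 0.0, 'qpos': array([ 1.15301525e+00,  2.87204144e-01,  1.57816325e+00,  1.37392752e-05,
        1.27861784e+00, -1.50016176e-01]), 'dq': array([-0.00066407,  0.00070619, -0.00041001, -0.00103317,  0.00047492,
        0.00023806]), 'joint_efforts': array([ 3.89130673e-04, -4.05988240e+01, -2.92623103e+01, -1.49263906e-04,
        5.90822849e-03,  6.95328680e-06]), 'eef_pos': array([0.17829913, 0.65034622, 0.22992898]), 'tcp_rot': array([ 0.09357721,  0.70101968, -0.09519869,  0.70053688]), 'contact_force': array([ 0.38865495, -0.95844323,  0.40522523]), 'wrist_torque': array([-0.02987908, -0.01341355, -0.02493846]), 'opening': 1.0023834115028296}
scene [[494.7877279797817, 0.0, 284.02413040484976], [0.0, 494.7877279797817, 209.52686907064694], [0.0, 0.0, 1.0]] [[-0.469, 0.883, -0.013, 0.189], [-0.636, -0.328, 0.698, 0.343], [0.612, 0.336, 0.716, -1.517], [0.0, 0.0, 0.0, 1.0]] ['img', 'range_z', 'K', 'world_to_cam']
top [[401.17626467798704, 0.0, 278.21502741771434], [0.0, 401.17626467798704, 209.87267321481986], [0.0, 0.0, 1.0]] [[-0.0, -1.0, -0.005, 0.095], [0.977, -0.001, 0.215, -0.61], [-0.215, -0.005, 0.977, -0.984], [0.0, 0.0, 0.0, 1.0]] ['img', 'range_z', 'K', 'world_to_cam']
wrist [[334.7952767395911, 0.0, 274.12700812148313], [0.0, 334.7952767395911, 205.27123005749888], [0.0, 0.0, 1.0]] [[0.263, 0.965, -0.003, -0.673], [-0.914, 0.249, -0.321, 0.044], [-0.308, 0.088, 0.947, -0.383], [0.0, 0.0, 0.0, 1.0]] ['img', 'range_z', 'K', 'world_to_cam']
```

View pics/scene0.png

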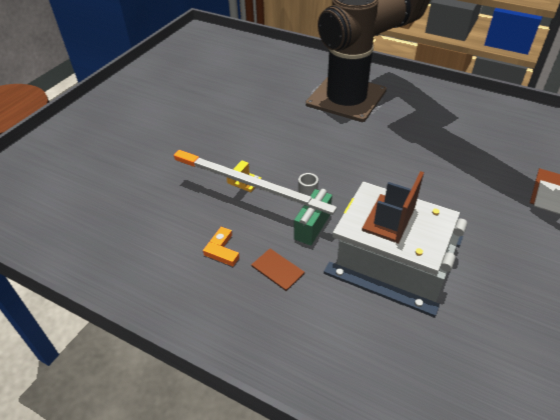

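View pics/top0.png

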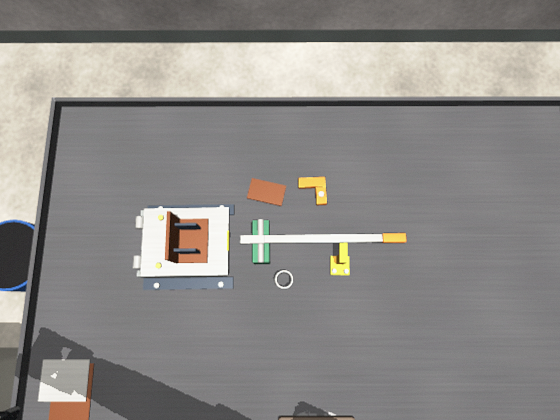

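View pics/wrist0.png

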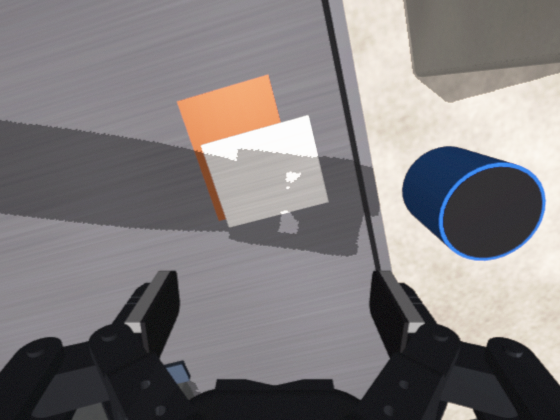

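The bar lies roughly along world +y (tip at top-view px 240,239; handle 395,238). The hook post is on the robot side at (340,266), and the plate's yellow patch is at (229,240). Next I measure.

```bash
cat > h.py <<'E'
import numpy as np,cv2,pickle
def ray(d,px,z):
    K=d["K"];W=d["world_to_cam"];R=W[:3,:3];c=-R.T@W[:3,3]
    px=np.atleast_2d(px).astype(float)
    v=np.c_[(px[:,0]-K[0,2])/K[0,0],-(px[:,1]-K[1,2])/K[1,1],-np.ones(len(px))]@R
    return c+v*((z-c[2])/v[:,2])[:,None]
def cloud(d):
    K=d["K"];W=d["world_to_cam"];R=W[:3,:3]
    v,u=np.mgrid[:420,:560];r=d["range_z"]
    P=np.stack([(u-K[0,2])/K[0,0]*r,-(v-K[1,2])/K[1,1]*r,-r],-1)
    return (P-W[:3,3])@R
def proj(d,P):
    W=d["world_to_cam"];q=np.atleast_2d(P)@W[:3,:3].T+W[:3,3];K=d["K"]
    return np.c_[K[0,0]*q[:,0]/-q[:,2]+K[0,2],K[1,1]*-q[:,1]/-q[:,2]+K[1,2]]
E
python3 - <<'E'
from h import *
for n in ["top","scene"]:
    d=pickle.load(open(n+".pkl","rb"));P=cloud(d)
    hsv=cv2.cvtColor(d["img"],cv2.COLOR_RGB2HSV)
    H,S,V=[hsv[...,i].astype(int) for i in range(3)]
    print(n)
    for nm,m in dict(orange=(H>=5)&(H<=17)&(S>200)&(V>150),yellow=(H>=20)&(H<=32)&(S>150)&(V>100),green=(H>50)&(H<85)&(S>100)).items():
        k,l,st,c=cv2.connectedComponentsWithStats(m.astype(np.uint8))
        for i in range(1,k):
            if st[i,4]<15: continue
            q=P[l==i]; print(nm,st[i],c[i].round(1),'p',np.percentile(q,[2,50,98],axis=0).round(3).tolist())
    # bar: points with z .078-.095 & bright
    bar=(S<60)&(V>120)&(P[...,2]>.074)&(P[...,2]<.098)&(P[...,1]<.17)&(P[...,1]>-.35)&(P[...,0]>.3)
    k,l,st,c=cv2.connectedComponentsWithStats(bar.astype(np.uint8))
    for i in range(1,k):
        if st[i,4]>100:
            q=P[l==i]; f=cv2.fitLine(q[:,:2].astype(np.float32),cv2.DIST_L2,0,.01,.01).ravel(); print('bar',st[i],f.round(4),q[:,1].min(),q[:,1].max(),np.median(q[:,2]))
E
```

```text
top
yellow [298 177  28  27 322] [314.3 185.7] p [[0.643, -0.035, 0.006], [0.696, -0.012, 0.018], [0.713, 0.037, 0.022]]
yellow [227 232   2  18  22] [227.8 241.8] p [[0.503, 0.218, 0.099], [0.52, 0.219, 0.103], [0.545, 0.221, 0.107]]
yellow [383 234  23   8 115] [395.5 236.8] p [[0.525, -0.226, 0.085], [0.537, -0.203, 0.089], [0.543, -0.171, 0.093]]
yellow [334 243  12  22  43] [340.  256.3] p [[0.474, -0.08, 0.009], [0.479, -0.062, 0.063], [0.522, -0.057, 0.076]]
yellow [330 257   1  17  17] [330. 265.] p [[0.451, -0.046, -0.003], [0.472, -0.045, 0.0], [0.493, -0.045, 0.005]]
green [252 221   5  14  52] [254.5 227.4] p [[0.546, 0.152, 0.062], [0.565, 0.156, 0.066], [0.581, 0.16, 0.071]]
green [264 221   5  14  67] [266.  227.6] p [[0.546, 0.121, 0.063], [0.563, 0.126, 0.067], [0.581, 0.131, 0.07]]
green [253 244  16  20 179] [260.9 253.7] p [[0.476, 0.12, 0.018], [0.495, 0.131, 0.066], [0.521, 0.159, 0.07]]
bar [ 249  231  134   13 1116] [ 0.0062 -1.      0.5333  0.0019] -0.16861425613944708 0.1688590793605435 0.08564990629432331
scene
orange [175 155  18   8  37] [183.3 158.6] p [
[... 638 characters left out ...]
.226, 0.465]]
yellow [204 227  33  34 386] [220.5 247. ] p [[0.643, -0.033, 0.016], [0.696, -0.01, 0.019], [0.712, 0.036, 0.022]]
green [311 190   8   8  35] [314.5 193.1] p [[0.476, 0.12, 0.064], [0.487, 0.126, 0.067], [0.501, 0.13, 0.07]]
green [322 193  10   9  51] [326.8 197.5] p [[0.475, 0.15, 0.064], [0.489, 0.157, 0.067], [0.502, 0.163, 0.069]]
green [295 206  12  17  75] [300.3 214.2] p [[0.537, 0.122, 0.064], [0.563, 0.127, 0.067], [0.585, 0.132, 0.07]]
green [307 211  14  16 112] [313.5 218.5] p [[0.537, 0.151, 0.064], [0.562, 0.158, 0.067], [0.583, 0.165, 0.07]]
bar [194 157 133  53 983] [ 0.0199 -0.9998  0.5311  0.0133] -0.16864164707080143 0.16967176517421068 0.08681280654790026
```

```bash
python3 - <<'E'
from h import *
d=pickle.load(open("top.pkl","rb"));s=pickle.load(open("scene.pkl","rb"))
a=cv2.resize(d["img"][190:310,130:420],None,fx=2.7,fy=2.7,interpolation=cv2.INTER_CUBIC)
b=cv2.resize(s["img"][130:300,165:475],None,fx=2.5,fy=2.5,interpolation=cv2.INTER_CUBIC)[:270]
o=np.zeros((600,783,3),np.uint8);o[:a.shape[0],:a.shape[1]]=a;o[325:325+270,:775]=b[:,:775]
cv2.imwrite("pics/zoom.png",o[:,:,::-1])
from scipy.spatial.transform import Rotation as Ro
print(Ro.from_quat([ 0.09357721,  0.70101968, -0.09519869,  0.70053688]).as_matrix().round(3))
P=cloud(d)
# plate top points: edges
m=(P[...,2]>.098)&(P[...,2]<.110)&(P[...,1]>.19)&(P[...,1]<.45)&(P[...,0]>.4)&(P[...,0]<.65)
q=P[m]
for lo in np.arange(.44,.62,.02):
    r=q[(q[:,0]>lo)&(q[:,0]<lo+.02)]; 
    if len(r): print('x',lo.round(2),'ymin',r[:,1].min().round(4),np.median(r[:,2]).round(4))
for lo in np.arange(.22,.42,.02):
    r=q[(q[:,1]>lo)&(q[:,1]<lo+.02)]; print('y',lo.round(2),r[:,0].min().round(4),r[:,0].max().round(4))
E
```

```text
[[-0.001  0.265  0.964]
 [-0.002  0.964 -0.265]
 [-1.    -0.002 -0.   ]]
x 0.44 ymin 0.2174 0.1035
x 0.46 ymin 0.2174 0.1038
x 0.48 ymin 0.2181 0.1037
x 0.5 ymin 0.2184 0.1034
x 0.52 ymin 0.2189 0.1039
x 0.54 ymin 0.219 0.1037
x 0.56 ymin 0.2198 0.1038
x 0.58 ymin 0.2205 0.1037
x 0.6 ymin 0.2209 0.1032
y 0.22 0.4421 0.6106
y 0.24 0.442 0.6106
y 0.26 0.442 0.6102
y 0.28 0.4421 0.6112
y 0.3 0.4421 0.6107
y 0.32 0.4398 0.6078
y 0.34 0.4396 0.6082
y 0.36 0.4396 0.6078
y 0.38 0.4397 0.6077
y 0.4 0.4396 0.6081
```

View pics/zoom.png

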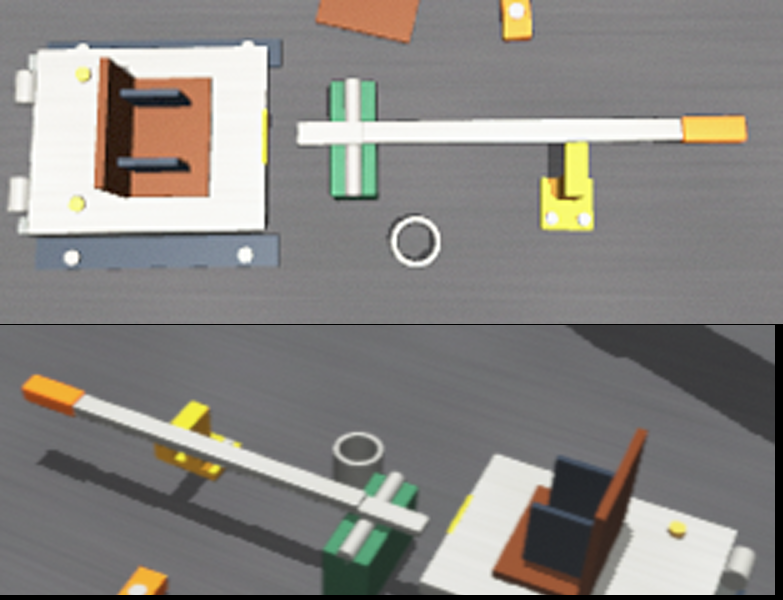

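```bash
python3 - <<'E'
from h import *
for n in ["top","scene"]:
    d=pickle.load(open(n+".pkl","rb"));P=cloud(d)
    m=(P[...,2]>.066)&(P[...,2]<.082)&(P[...,1]>-.09)&(P[...,1]<-.045)&(P[...,0]>.4)&(P[...,0]<.6)
    v,u=np.where(m); q=P[m]
    hsv=cv2.cvtColor(d["img"],cv2.COLOR_RGB2HSV)[m]
    k=(hsv[:,1]>120)
    print(n,k.sum(),'u',u[k].min(),u[k].max(),'v',v[k].min(),v[k].max())
    q=q[k]; print('x',np.sort(q[:,0])[[0,1,2,3,-3,-2,-1]].round(4),'y',np.percentile(q[:,1],[1,50,99]).round(4),'z',np.median(q[:,2]))
    # ridge centre & bar tip & handle
    hs=cv2.cvtColor(d["img"],cv2.COLOR_RGB2HSV)
    b=(P[...,2]>.076)&(P[...,2]<.095)&(abs(P[...,0]-.533)<.02)&(P[...,1]<.207)&(P[...,1]>-.3)
    q=P[b]; print('bar y',q[:,1].min(),q[:,1].max())
    for lo in np.arange(-.22,.2,.06):
        r=q[(q[:,1]>lo)&(q[:,1]<lo+.03)]; print(lo.round(2),r[:,0].min().round(4),r[:,0].max().round(4),np.percentile(r[:,2],80).round(4))
    g=(P[...,2]>.07)&(P[...,2]<.080)&(P[...,1]>.1)&(P[...,1]<.18)&(((P[...,0]>.46)&(P[...,0]<.515))|((P[...,0]>.55)&(P[...,0]<.6)))
    print('ridge',np.median(P[g],axis=0).round(4),P[g][:,0].min(),P[g][:,0].max())
    t=(P[...,2]>.03)&(P[...,2]<.06)&(P[...,1]>.05)&(P[...,1]<.11)&(P[...,0]>.38)&(P[...,0]<.5)
    print('tube',P[t].min(0),P[t].max(0))
E
```

```text
top 162 u 339 347 v 243 261
x [0.476  0.476  0.476  0.4762 0.5221 0.5223 0.5227] y [-0.0814 -0.0705 -0.0606] z 0.07403550144741194
bar y -0.22901337008305114 0.1889848394174671
-0.22 0.5234 0.5455 0.0903
-0.16 0.5247 0.5439 0.0879
-0.1 0.5138 0.5438 0.0874
-0.04 0.5237 0.5437 0.0878
0.02 0.5233 0.5438 0.0871
0.08 0.5227 0.5412 0.088
0.14 0.5167 0.5418 0.0839Traceback (most recent call last):
  File "<stdin>", line 15, in <module>
    return umr_minimum(a, axis, None, out, keepdims, initial, where)
ValueError: zero-size array to reduction operation minimum which has no identity
```

```bash
cat >> h.py <<'E'
from scipy.spatial.transform import Rotation as Ro
def Rt(yaw,tilt=0):
    c,s=np.cos(yaw),np.sin(yaw)
    return Ro.from_matrix(np.array([[0,c,s],[0,s,-c],[-1,0,0]]))
def rel(pts):
    "pts: list of (x,y,z,yaw) -> travel, dr"
    from plant import ctrl
    s=ctrl.get_state(); R=Ro.from_quat(s["tcp_rot"]); p=np.array(s["eef_pos"])
    print('t',s["time"],'pos',p.round(4),'yaw',round(float(np.arctan2(R.as_matrix()[1,1],R.as_matrix()[0,1])),4),'F',np.round(s["contact_force"],2),'T',np.round(s["wrist_torque"],2),'open',round(float(s["opening"]),3))
    for q in pts:
        print((R.inv().apply(np.array(q[:3])-p)).round(4).tolist(),(R.inv()*Rt(q[3])).as_rotvec().round(4).tolist())
E
python3 - <<'E'
from h import *
rel([(.30,.50,.30,.65),(.5,.25,.30,.01),(.535,-.05,.28,.01),(.535,-.197,.20,.01)])
d=pickle.load(open("scene.pkl","rb"));P=cloud(d);m=(P[...,1]>.2)&(P[...,1]<.45)&(P[...,0]>.4)&(P[...,0]<.65);print(P[m][:,2].max())
E
```

```text
t 0.15 pos [0.1784 0.6505 0.2302] yaw 1.303 F [ 0.11 -0.02 -0.08] T [ 0.07 -0.   -0.03] open 0.999
[-0.0696, -0.1131, 0.1571] [0.653, 0.0004, 0.0019]
[-0.0693, -0.3012, 0.4161] [1.293, 0.001, 0.0018]
[-0.0488, -0.5812, 0.5292] [1.293, 0.001, 0.0018]
[0.0314, -0.7229, 0.5682] [1.293, 0.001, 0.0018]
0.20664477411014062
```

play_rows:
  claw: [0,0,0,0,0,0,0,0,0,0,0,0,0,0,0,0,0,0,0,0]
  travel:
    - [-0.03,-0.015,0.02]
    - [-0.06,-0.035,0.05]
    - [-0.07,-0.06,0.085]
    - [-0.07,-0.087,0.12]
    - [-0.07,-0.113,0.157]
    - [-0.07,-0.136,0.19]
    - [-0.07,-0.16,0.222]
    - [-0.07,-0.184,0.255]
    - [-0.07,-0.208,0.287]
    - [-0.07,-0.231,0.32]
    - [-0.07,-0.254,0.352]
    - [-0.07,-0.278,0.384]
    - [-0.07,-0.301,0.416]
    - [-0.066,-0.341,0.432]
    - [-0.063,-0.381,0.448]
    - [-0.06,-0.421,0.464]
    - [-0.057,-0.461,0.48]
    - [-0.054,-0.501,0.496]
    - [-0.051,-0.541,0.512]
    - [-0.049,-0.581,0.529]
  dr:
    - [0.1,0,0]
    - [0.2,0,0]
    - [0.3,0,0]
    - [0.4,0,0]
    - [0.5,0,0]
    - [0.6,0,0]
    - [0.7,0,0]
    - [0.8,0,0]
    - [0.9,0,0]
    - [1.0,0,0]
    - [1.1,0,0]
    - [1.2,0,0.001]
    - [1.29,0,0.001]
    - [1.293,0,0.001]
    - [1.293,0,0.002]
    - [1.293,0,0.002]
    - [1.293,0,0.002]
    - [1.293,0,0.002]
    - [1.293,0,0.002]
    - [1.293,0,0.002]
  force: 60

```text
time: 2.15
eef_pos: [0.5344, -0.0513, 0.2796]
tcp_rot: [0.497, 0.502, -0.498, 0.503]
contact_force: [1.0, 0.3, 0.4]
opening: 1.001
```

```bash
python3 - <<'E'
from h import *
rel([(.534,-.197,.19,.01),(.534,-.197,.12,.01),(.534,-.197,.065,.01)])
E
```

```text
t 2.15 pos [ 0.5344 -0.0513  0.2796] yaw 0.01 F [1.01 0.32 0.39] T [0.05 0.03 0.04] open 1.001
[0.0897, -0.0018, 0.1456] [-0.0, 0.0003, -0.0002]
[0.1597, -0.0019, 0.1456] [-0.0, 0.0003, -0.0002]
[0.2147, -0.0019, 0.1456] [-0.0, 0.0003, -0.0002]
```

play_rows:
  claw: [0,0,0,0,0,0]
  travel:
    - [0.02,0,0.04]
    - [0.045,-0.001,0.08]
    - [0.075,-0.002,0.12]
    - [0.11,-0.002,0.145]
    - [0.15,-0.002,0.146]
    - [0.15,-0.002,0.146]
  dr:
    - [0,0,0]
    - [0,0,0]
    - [0,0,0]
    - [0,0,0]
    - [0,0,0]
    - [0,0,0]

```text
time: 2.75
eef_pos: [0.5294, -0.196, 0.1228]
tcp_rot: [0.497, 0.507, -0.499, 0.497]
contact_force: [-0.6, 0.4, -0.7]
opening: 1.004
```

```bash
python3 - <<'E'
from h import *
from plant import vision
d=vision.read_camera("wrist");pickle.dump(d,open("wrist1.pkl","wb"));cv2.imwrite("pics/wrist1.png",d["img"][:,:,::-1])
rel([(.534,-.197,.064,.01)])
P=cloud(d)
b=(P[...,2]>.076)&(P[...,2]<.1)&(abs(P[...,0]-.533)<.04)&(P[...,1]<.207)
hsv=cv2.cvtColor(d["img"],cv2.COLOR_RGB2HSV);o=b&(hsv[...,1]>150)&(hsv[...,0]<28)&(P[...,1]<-.11)
q=P[o];print(np.percentile(q,[1,50,99],axis=0).round(4))
for lo in np.arange(-.22,.2,.03):
    r=P[b];r=r[(r[:,1]>lo)&(r[:,1]<lo+.03)]; 
    if len(r)>5:print(lo.round(2),np.percentile(r[:,0],[2,98]).round(4))
E
```

```text
t 2.8 pos [ 0.5315 -0.1964  0.1264] yaw 0.0091 F [-0.46  1.05  0.49] T [-0.02 -0.02  0.01] open 0.995
[0.0624, 0.0029, 0.0009] [-0.0009, -0.004, 0.0067]
[[ 0.5221 -0.2271  0.0882]
 [ 0.5339 -0.1952  0.0909]
 [ 0.5452 -0.1698  0.0923]]
-0.22 [0.5227 0.5454]
-0.19 [0.5227 0.5449]
-0.16 [0.5238 0.5429]
-0.13 [0.5232 0.5426]
-0.1 [0.4958 0.5421]
```

View pics/wrist1.png

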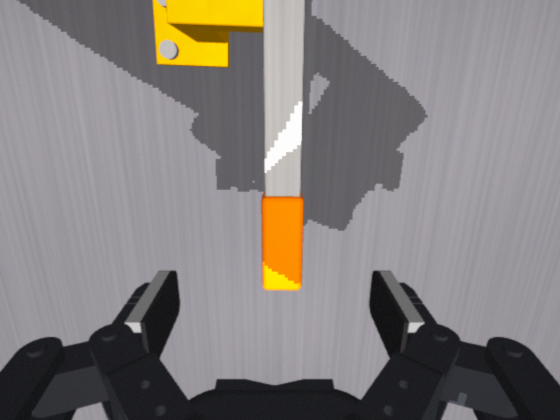

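The handle (px 282, 197–290) is centred between the open fingers. I'll go down and grip it.

play_rows:
  claw: [0,0,0,120,255,255,255,255,255,255]
  travel:
    - [0.03,0.002,0.001]
    - [0.055,0.003,0.001]
    - [0.0625,0.003,0.001]
    - [0.0625,0.003,0.001]
    - [0.0625,0.003,0.001]
    - [0.0625,0.003,0.001]
    - [0.0625,0.003,0.001]
    - [0.0625,0.003,0.001]
    - [0.0625,0.003,0.001]
    - [0.0625,0.003,0.001]
  dr:
    - [0,-0.004,0.007]
    - [0,-0.004,0.007]
    - [0,-0.004,0.007]
    - [0,-0.004,0.007]
    - [0,-0.004,0.007]
    - [0,-0.004,0.007]
    - [0,-0.004,0.007]
    - [0,-0.004,0.007]
    - [0,-0.004,0.007]
    - [0,-0.004,0.007]
  force: 60

```text
time: 3.8
eef_pos: [0.5346, -0.1976, 0.0648]
tcp_rot: [0.498, 0.502, -0.498, 0.503]
contact_force: [-0.3, -0.2, 3.8]
opening: 0.268
```

```bash
python3 - <<'E'
from h import *
rel([(.534,-.197,.064,.01),(.534,-.17,.064,.01),(.5335,-.147,.064,.01)])
E
```

```text
t 3.8 pos [ 0.5346 -0.1976  0.0648] yaw 0.0092 F [-0.29 -0.21  3.79] T [0.13 0.16 0.1 ] open 0.268
[0.0008, -0.0006, -0.0006] [-0.0008, 0.0008, -0.0014]
[0.0008, -0.0003, -0.0276] [-0.0008, 0.0008, -0.0014]
[0.0008, -0.0006, -0.0506] [-0.0008, 0.0008, -0.0014]
```

play_rows:
  claw: [255,255,255,255,255,255,255,255,255,255,255,255]
  travel:
    - [0,0,-0.004]
    - [0,0,-0.009]
    - [0,0,-0.014]
    - [0,0,-0.019]
    - [0,0,-0.024]
    - [0,0,-0.029]
    - [0,0,-0.034]
    - [0,0,-0.039]
    - [0,0,-0.043]
    - [0,0,-0.047]
    - [0,0,-0.05]
    - [0,0,-0.05]
  dr:
    - [0,0,0]
    - [0,0,0]
    - [0,0,0]
    - [0,0,0]
    - [0,0,0]
    - [0,0,0]
    - [0,0,0]
    - [0,0,0]
    - [0,0,0]
    - [0,0,0]
    - [0,0,0]
    - [0,0,0]
  force: 20

```text
time: 5.0
eef_pos: [0.5349, -0.1474, 0.0656]
tcp_rot: [0.498, 0.501, -0.497, 0.504]
contact_force: [-0.5, -4.2, 6.4]
opening: 0.269
```

```bash
python3 - <<'E'
from h import *
from plant import vision
rel([(.534,-.147,.065,.01)])
for n in ["top","scene"]:
    d=vision.read_camera(n);pickle.dump(d,open(n+"2.pkl","wb"))
    if n=="top":a=cv2.resize(d["img"][190:300,200:420],None,fx=3.5,fy=3.5)[:300]
    else: b=cv2.resize(d["img"][130:250,165:395],None,fx=3.35,fy=3.35)[:300]
o=np.zeros((600,775,3),np.uint8);o[:300,:a.shape[1]]=a[:,:775];o[300:,:min(775,b.shape[1])]=b[:,:775]
cv2.imwrite("pics/z2.png",o[:,:,::-1])
E
```

```text
t 5.0 pos [ 0.5349 -0.1474  0.0656] yaw 0.0097 F [-0.53 -4.2   6.38] T [-0.52  0.03 -0.  ] open 0.269
[0.0006, -0.0009, -0.0004] [-0.0003, 0.0019, -0.0033]
```

View pics/z2.png

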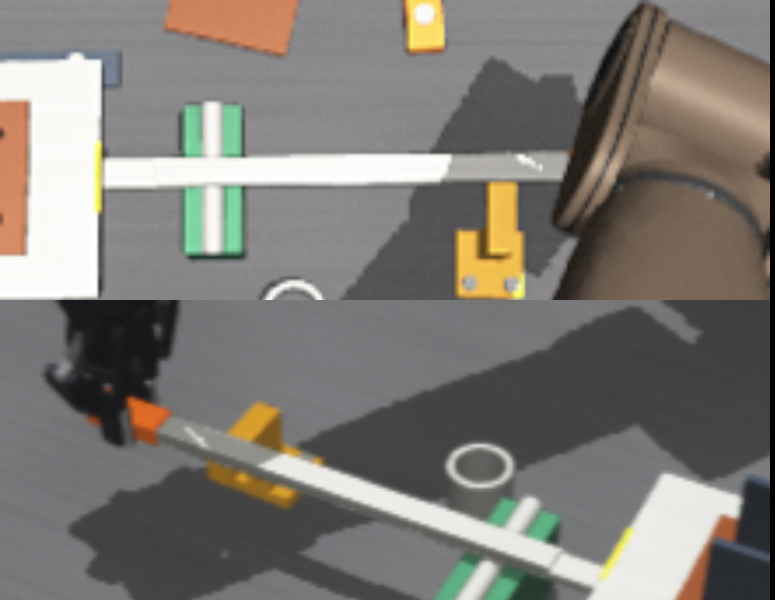

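The tip has gone in under the yellow patch (zoomed px 100,172). Now I feel for the stop in small steps.

play_rows:
  claw: [255,255,255]
  travel:
    - [-0.0005,0,-0.001]
    - [-0.0005,0,-0.002]
    - [-0.0005,0,-0.003]
  dr:
    - [0,0,0]
    - [0,0,0]
    - [0,0,0]

```text
time: 5.4
eef_pos: [0.5345, -0.144, 0.0656]
tcp_rot: [0.498, 0.502, -0.497, 0.503]
contact_force: [0.0, -5.0, 1.4]
opening: 0.27
```

play_rows:
  claw: [255]
  travel:
    - [0,0,-0.0015]
  dr:
    - [0,0,0]

```text
time: 5.5
eef_pos: [0.5345, -0.1425, 0.0656]
tcp_rot: [0.498, 0.501, -0.497, 0.504]
contact_force: [0.2, -4.4, 2.0]
opening: 0.274
```

play_rows:
  claw: [255]
  travel:
    - [0,0,-0.0015]
  dr:
    - [0,0,0]

```text
time: 5.6
eef_pos: [0.5345, -0.141, 0.0656]
tcp_rot: [0.498, 0.501, -0.497, 0.504]
contact_force: [0.3, -3.5, 2.6]
opening: 0.263
```

play_rows:
  claw: [255]
  travel:
    - [0,0,-0.0015]
  dr:
    - [0,0,0]

```text
time: 5.7
eef_pos: [0.5345, -0.1394, 0.0656]
tcp_rot: [0.498, 0.501, -0.497, 0.504]
contact_force: [0.6, -4.0, 2.4]
opening: 0.267
```

play_rows:
  claw: [255]
  travel:
    - [0,0,-0.001]
  dr:
    - [0,0,0]

```text
time: 5.8
eef_pos: [0.5344, -0.1382, 0.0656]
tcp_rot: [0.498, 0.501, -0.497, 0.504]
contact_force: [0.4, -3.2, 1.6]
opening: 0.269
```

play_rows:
  claw: [255]
  travel:
    - [0,0,-0.001]
  dr:
    - [0,0,0]

```text
time: 5.9
eef_pos: [0.5344, -0.1371, 0.0656]
tcp_rot: [0.498, 0.501, -0.497, 0.504]
contact_force: [-0.1, -4.6, 1.9]
opening: 0.268
```

play_rows:
  claw: [255]
  travel:
    - [0,0,-0.001]
  dr:
    - [0,0,0]

```text
time: 6.0
eef_pos: [0.5344, -0.136, 0.0656]
tcp_rot: [0.498, 0.501, -0.497, 0.504]
contact_force: [0.4, -3.5, 2.3]
opening: 0.265
```

play_rows:
  claw: [255]
  travel:
    - [0,0,-0.001]
  dr:
    - [0,0,0]

```text
time: 6.1
eef_pos: [0.5344, -0.1351, 0.0656]
tcp_rot: [0.497, 0.501, -0.497, 0.504]
contact_force: [-0.9, -8.1, 0.5]
opening: 0.27
```

play_rows:
  claw: [255]
  travel:
    - [0,0,-0.0004]
  dr:
    - [0,0,0]

```text
time: 6.2
eef_pos: [0.5344, -0.1352, 0.0656]
tcp_rot: [0.497, 0.501, -0.498, 0.504]
contact_force: [-0.4, -6.6, 2.1]
opening: 0.269
```

play_rows:
  claw: [255]
  travel:
    - [0,0,-0.0008]
  dr:
    - [0,0,0]

```text
time: 6.3
eef_pos: [0.5344, -0.1352, 0.0656]
tcp_rot: [0.497, 0.501, -0.498, 0.505]
contact_force: [-0.9, -7.1, 0.7]
opening: 0.272
```

play_rows:
  claw: [255,255]
  travel:
    - [0,0,-0.0012]
    - [0,0,-0.0012]
  dr:
    - [0,0,0]
    - [0,0,0]

```text
time: 6.5
eef_pos: [0.5344, -0.1352, 0.0656]
tcp_rot: [0.496, 0.5, -0.499, 0.505]
contact_force: [0.0, -9.3, 1.4]
opening: 0.268
```

```bash
python3 - <<'E'
from h import *
rel([(.5344,-.1362,.065,.01)])
E
```

```text
t 6.5 pos [ 0.5344 -0.1352  0.0656] yaw 0.0109 F [ 0.02 -9.3   1.4 ] T [-1.11  0.07 -0.08] open 0.268
[0.0007, -0.0, 0.001] [0.0009, 0.008, -0.0029]
```

Contact confirmed: at y = -0.1352 three further pushes gave no motion, and Fy rose from -4 to -9 N. Next I plan the rest.

```bash
cat >> h.py <<'E'
RY=.1425; TIPX=.531; PIV=.2548-.003
def pose(b,th,back=0.003,tipx=TIPX):
    "bar yaw b (tool yaw), pitch th -> TCP x,y,z,yaw"
    tip=.2548-back-RY
    T=(tip+.016*np.sin(th))/np.cos(th); S=.39-T
    z=.066+.008*np.cos(th)-S*np.sin(th)+.006*np.cos(th)
    # horizontal distance tip(top corner)->grip
    L=.39*np.cos(th)-.002*np.sin(th)
    return (tipx+L*np.sin(b), .2548-back-L*np.cos(b), .0656+z-.080, b)
E
python3 - <<'E'
from h import *
d=pickle.load(open("wrist1.pkl","rb"));W=d["world_to_cam"];print('cam',-W[:3,:3].T@W[:3,3])
print(pose(.01,0))
rel([pose(.01,0),pose(.03,0),pose(.05,0),pose(.075,0),pose(.10,0)])
print(pose(.10,.195),pose(-.04,.195),pose(-.04,.149))
E
```

```text
cam [ 0.53057947 -0.11492872  0.2678627 ]
(np.float64(0.5348999350003251), np.float64(-0.13818050016249944), np.float64(0.0656), 0.01)
t 6.5 pos [ 0.5344 -0.1352  0.0656] yaw 0.0109 F [ 0.02 -9.3   1.4 ] T [-1.11  0.07 -0.08] open 0.268
[0.0001, 0.0005, 0.003] [0.0009, 0.008, -0.0029]
[0.0001, 0.0083, 0.0029] [-0.0191, 0.0081, -0.0029]
[0.0001, 0.0161, 0.0027] [-0.0391, 0.0081, -0.0028]
[0.0001, 0.0258, 0.0022] [-0.0641, 0.0081, -0.0027]
[0.0002, 0.0355, 0.0014] [-0.0891, 0.0082, -0.0026]
(np.float64(0.5691584341399375), np.float64(-0.12851154482111238), np.float64(0.011965873194181104), 0.1) (np.float64(0.5157152343762933), np.float64(-0.1301153219760386), np.float64(0.011965873194181104), -0.04) (np.float64(0.515588834016606), np.float64(-0.13327364545029374), np.float64(0.024313503580187273), -0.04)
```

play_rows:
  claw: [255,255,255,255,255,255,255,255,255,255,255,255,255,255]
  travel:
    - [0,0.0002,0.0015]
    - [0,0.0005,0.003]
    - [0,0.0005,0.003]
    - [0,0.004,0.003]
    - [0,0.008,0.003]
    - [0,0.012,0.0028]
    - [0,0.016,0.0027]
    - [0,0.02,0.0025]
    - [0,0.024,0.0023]
    - [0,0.028,0.002]
    - [0,0.032,0.0017]
    - [0,0.0355,0.0014]
    - [0,0.0355,0.0014]
    - [0,0.0355,0.0014]
  dr:
    - [0.001,0.008,-0.003]
    - [0.001,0.008,-0.003]
    - [0.001,0.008,-0.003]
    - [-0.008,0.008,-0.003]
    - [-0.019,0.008,-0.003]
    - [-0.029,0.008,-0.003]
    - [-0.039,0.008,-0.003]
    - [-0.049,0.008,-0.003]
    - [-0.06,0.008,-0.003]
    - [-0.07,0.008,-0.003]
    - [-0.08,0.008,-0.003]
    - [-0.089,0.008,-0.003]
    - [-0.089,0.008,-0.003]
    - [-0.089,0.008,-0.003]
  force: 50

```text
time: 7.9
eef_pos: [0.5698, -0.1359, 0.0654]
tcp_rot: [0.474, 0.525, -0.475, 0.524]
contact_force: [-1.0, 0.9, -2.1]
opening: 0.265
```

```bash
python3 - <<'E'
from h import *
from plant import vision
rel([pose(.10,0)])
for n in ["top","scene","wrist"]:
    d=vision.read_camera(n);pickle.dump(d,open(n+"3.pkl","wb"))
    if n=="top":a=cv2.resize(d["img"][190:300,200:420],None,fx=3.5,fy=3.5)[:300]
    elif n=="scene": b=cv2.resize(d["img"][130:250,165:395],None,fx=3.35,fy=3.35)[:300]
    else: w=d["img"]
o=np.zeros((600,775,3),np.uint8);o[:300,:a.shape[1]]=a[:,:775];o[300:,:min(775,b.shape[1])]=b[:,:775]
cv2.imwrite("pics/z3.png",o[:,:,::-1]);cv2.imwrite("pics/w3.png",w[:,:,::-1])
E
```

```text
t 7.9 pos [ 0.5698 -0.1359  0.0654] yaw 0.0994 F [-0.96  0.92 -2.14] T [0.12 0.17 0.32] open 0.265
[-0.0002, 0.0001, 0.0004] [-0.0006, -0.0006, 0.0008]
```

View pics/z3.png

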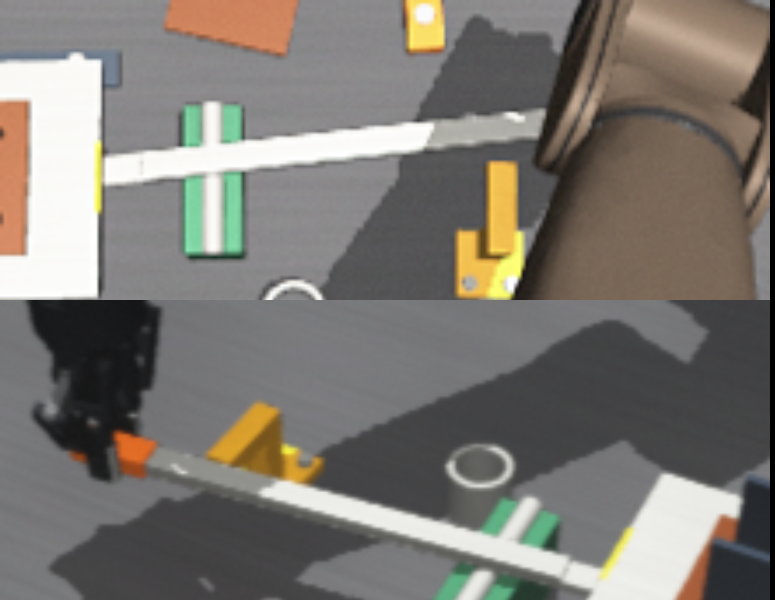

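View pics/w3.png

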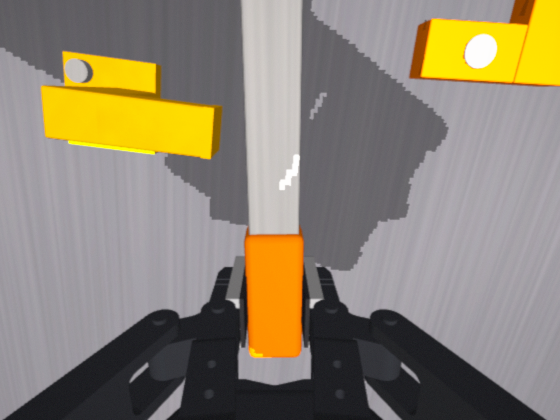

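The bar is clear of the arm: in the wrist view the arm ends at px 220 and the bar's edge is at 246. I'll measure the hook's free end and then lever.

```bash
python3 - <<'E'
from h import *
for n in ["top3","scene3","wrist3"]:
    d=pickle.load(open(n+".pkl","rb"));P=cloud(d)
    hs=cv2.cvtColor(d["img"],cv2.COLOR_RGB2HSV)
    m=(P[...,2]>.068)&(P[...,2]<.080)&(P[...,1]>-.095)&(P[...,1]<-.04)&(P[...,0]>.44)&(P[...,0]<.57)&(hs[...,1]>120)
    q=P[m];print(n,len(q),np.percentile(q,[1,50,99],axis=0).round(4).tolist())
    b=(P[...,2]>.075)&(P[...,2]<.1)&(P[...,1]>-.085)&(P[...,1]<-.055)&(P[...,0]>.52)&(P[...,0]<.6)&(hs[...,1]<60)
    q=P[b];print('bar',len(q),np.percentile(q,[1,50,99],axis=0).round(4).tolist())
rel([pose(.10,t) for t in (0,.03,.06,.09,.12,.15,.175,.195)])
E
```

```text
top3 212 [[0.4759, -0.0816, 0.0684], [0.5088, -0.0715, 0.0739], [0.54, -0.0614, 0.0775]]
bar 99 [[0.5539, -0.0839, 0.0773], [0.5638, -0.0702, 0.0855], [0.5742, -0.0554, 0.0898]]
scene3 186 [[0.4746, -0.0792, 0.0691], [0.5078, -0.0674, 0.0751], [0.5383, -0.0572, 0.0792]]
bar 109 [[0.5524, -0.0837, 0.0754], [0.5677, -0.07, 0.0863], [0.5751, -0.0554, 0.0895]]
wrist3 9059 [[0.4741, -0.0817, 0.07], [0.5064, -0.0711, 0.0759], [0.539, -0.0614, 0.0774]]
bar 4655 [[0.5523, -0.0846, 0.0863], [0.5627, -0.0691, 0.0878], [0.5732, -0.0553, 0.0893]]
t 8.05 pos [ 0.5698 -0.136   0.0656] yaw 0.0993 F [-0.78  1.37 -1.89] T [0.07 0.19 0.33] open 0.266
[0.0, 0.0001, 0.0002] [-0.0007, -0.0003, 0.0004]
[0.0085, 0.0001, -0.0] [-0.0007, -0.0003, 0.0004]
[0.0168, 0.0001, -0.0006] [-0.0007, -0.0003, 0.0004]
[0.0252, 0.0001, -0.0015] [-0.0007, -0.0003, 0.0004]
[0.0334, 0.0001, -0.0028] [-0.0007, -0.0003, 0.0004]
[0.0416, 0.0001, -0.0045] [-0.0007, -0.0003, 0.0004]
[0.0483, 0.0001, -0.0061] [-0.0007, -0.0003, 0.0004]
[0.0537, 0.0001, -0.0076] [-0.0007, -0.0003, 0.0004]
```

play_rows:
  claw: [255,255,255,255,255,255,255,255,255]
  travel:
    - [0.003,0,0]
    - [0.006,0,0]
    - [0.0085,0,0]
    - [0.0115,0,-0.0002]
    - [0.0145,0,-0.0004]
    - [0.017,0,-0.0006]
    - [0.02,0,-0.001]
    - [0.0225,0,-0.0012]
    - [0.025,0,-0.0015]
  dr:
    - [0,0,0]
    - [0,0,0]
    - [0,0,0]
    - [0,0,0]
    - [0,0,0]
    - [0,0,0]
    - [0,0,0]
    - [0,0,0]
    - [0,0,0]

```text
time: 8.95
eef_pos: [0.5713, -0.136, 0.0434]
tcp_rot: [0.474, 0.523, -0.474, 0.526]
contact_force: [-4.1, -2.9, 9.6]
opening: 0.265
```

```bash
python3 - <<'E'
from h import *
rel([pose(.10,t) for t in (.09,.12,.15,.175,.195)])
E
```

```text
t 8.95 pos [ 0.5713 -0.136   0.0434] yaw 0.0998 F [-4.08 -2.86  9.55] T [0.21 0.68 0.4 ] open 0.265
[0.0029, -0.0014, -0.0017] [-0.0002, 0.0028, -0.0024]
[0.0111, -0.0015, -0.003] [-0.0002, 0.0028, -0.0024]
[0.0193, -0.0015, -0.0046] [-0.0002, 0.0028, -0.0024]
[0.026, -0.0015, -0.0063] [-0.0002, 0.0028, -0.0024]
[0.0314, -0.0015, -0.0078] [-0.0002, 0.0028, -0.0024]
```

play_rows:
  claw: [255,255,255,255,255,255,255,255,255,255,255,255,255]
  travel:
    - [0.003,-0.001,-0.0015]
    - [0.006,-0.001,-0.002]
    - [0.009,-0.001,-0.0025]
    - [0.012,-0.001,-0.003]
    - [0.015,-0.001,-0.0035]
    - [0.018,-0.001,-0.0045]
    - [0.021,-0.001,-0.005]
    - [0.024,-0.001,-0.006]
    - [0.027,-0.001,-0.0065]
    - [0.03,-0.001,-0.007]
    - [0.032,-0.001,-0.0075]
    - [0.0335,-0.001,-0.0075]
    - [0.0335,-0.001,-0.0075]
  dr:
    - [0,0.003,-0.002]
    - [0,0.003,-0.002]
    - [0,0.003,-0.002]
    - [0,0.003,-0.002]
    - [0,0.003,-0.002]
    - [0,0.003,-0.002]
    - [0,0.003,-0.002]
    - [0,0.003,-0.002]
    - [0,0.003,-0.002]
    - [0,0.003,-0.002]
    - [0,0.003,-0.002]
    - [0,0.003,-0.002]
    - [0,0.003,-0.002]

```text
time: 10.25
eef_pos: [0.5735, -0.1329, 0.0135]
tcp_rot: [0.474, 0.521, -0.474, 0.529]
contact_force: [-2.0, -9.1, 8.2]
opening: 0.268
```

```bash
python3 - <<'E'
from h import *
from plant import vision
rel([pose(.10,.195),pose(.05,.195),pose(-.04,.195)])
for n in ["top","scene","wrist"]:
    d=vision.read_camera(n);pickle.dump(d,open(n+"4.pkl","wb"));P=cloud(d)
    if n=="top":a=cv2.resize(d["img"][190:300,200:420],None,fx=3.5,fy=3.5)[:300]
    elif n=="scene": b=cv2.resize(d["img"][130:250,165:395],None,fx=3.35,fy=3.35)[:300]
    else: w=d["img"]
    hs=cv2.cvtColor(d["img"],cv2.COLOR_RGB2HSV)
    for y in (-.08,-.07,-.06,0,.05):
        q=P[(abs(P[...,1]-y)<.004)&(P[...,0]>.54)&(P[...,0]<.62)&(P[...,2]>.02)&(hs[...,1]<60)]
        if len(q)>3: print(n,y,'x',np.percentile(q[:,0],[2,98]).round(4),'z',np.percentile(q[:,2],[10,50,90]).round(4))
o=np.zeros((600,775,3),np.uint8);o[:300,:a.shape[1]]=a[:,:775];o[300:,:min(775,b.shape[1])]=b[:,:775]
cv2.imwrite("pics/z4.png",o[:,:,::-1]);cv2.imwrite("pics/w4.png",w[:,:,::-1])
E
```

```text
t 10.25 pos [ 0.5735 -0.1329  0.0135] yaw 0.1021 F [-2.03 -9.07  8.21] T [-0.86  0.15  0.59] open 0.268
[0.0015, -0.0039, -0.0048] [0.0021, 0.0088, -0.0083]
[0.0013, -0.023, -0.0053] [0.0521, 0.0086, -0.0085]
[0.001, -0.0573, -0.0086] [0.1421, 0.0082, -0.0089]
top -0.08 x [0.5593 0.6076] z [0.0418 0.2439 0.3225]
top -0.07 x [0.5422 0.5832] z [0.0456 0.2548 0.3474]
top -0.06 x [0.5476 0.576 ] z [0.0469 0.0485 0.262 ]
top 0 x [0.5497 0.5688] z [0.0574 0.0601 0.0621]
top 0.05 x [0.5433 0.5617] z [0.0671 0.0693 0.0714]
scene -0.08 x [0.5614 0.6132] z [0.0463 0.2604 0.2864]
scene -0.07 x [0.5627 0.5914] z [0.0476 0.2582 0.2819]
scene -0.06 x [0.541  0.5761] z [0.0448 0.0499 0.2614]
scene 0 x [0.5463 0.5681] z [0.0511 0.059  0.0624]
scene 0.05 x [0.5419 0.5623] z [0.0619 0.0685 0.0713]
wrist -0.08 x [0.5575 0.5767] z [0.0455 0.0465 0.0474]
wrist -0.07 x [0.5562 0.5755] z [0.0473 0.0483 0.0493]
wrist -0.06 x [0.555  0.5742] z [0.0491 0.0502 0.0512]
```

View pics/z4.png

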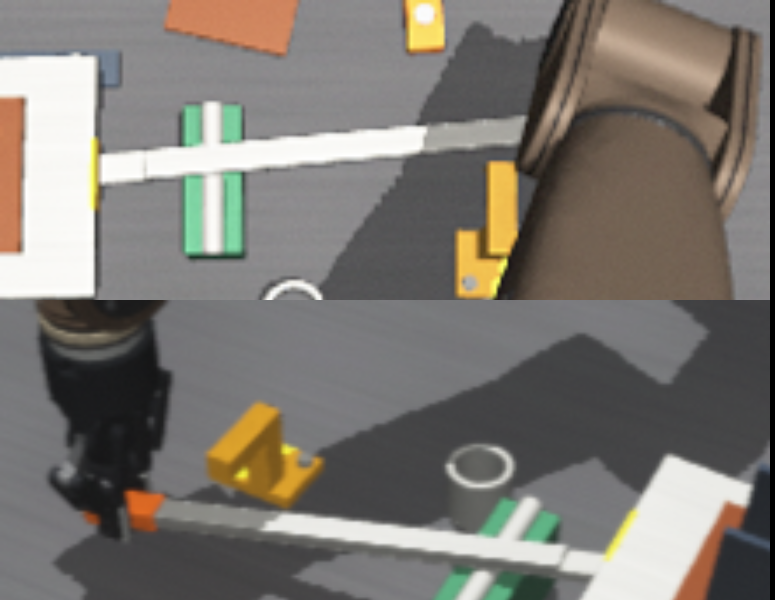

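View pics/w4.png

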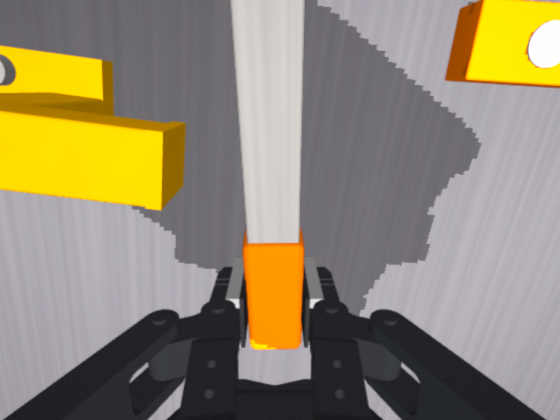

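The plate is raised. The bar's top at the hook is about 46.5 mm after correcting the camera's offset, just under the 51 mm lip. I'll go slightly lower before going under.

play_rows:
  claw: [255,255,255,255,255,255,255]
  travel:
    - [0.003,-0.001,-0.001]
    - [0.0055,-0.002,-0.002]
    - [0.0065,-0.004,-0.0025]
    - [0.0065,-0.007,-0.003]
    - [0.0065,-0.01,-0.003]
    - [0.0065,-0.013,-0.003]
    - [0.0065,-0.016,-0.003]
  dr:
    - [0.002,0.009,-0.008]
    - [0.002,0.009,-0.008]
    - [0.006,0.009,-0.008]
    - [0.014,0.009,-0.008]
    - [0.021,0.009,-0.008]
    - [0.029,0.009,-0.008]
    - [0.036,0.009,-0.008]

```text
time: 11.1
eef_pos: [0.5627, -0.1338, 0.011]
tcp_rot: [0.485, 0.512, -0.481, 0.521]
contact_force: [3.0, -1.9, 7.5]
opening: 0.267
```

```bash
python3 - <<'E'
from h import *
from plant import vision
rel([pose(.05,.195,.006),pose(.0,.195,.006),pose(-.04,.195,.006)])
d=vision.read_camera("wrist");P=cloud(d);hs=cv2.cvtColor(d["img"],cv2.COLOR_RGB2HSV)
for y in (-.08,-.07,-.06):
    q=P[(abs(P[...,1]-y)<.003)&(P[...,0]>.52)&(P[...,0]<.62)&(P[...,2]>.02)&(hs[...,1]<60)]
    print(y,'x',np.percentile(q[:,0],[2,98]).round(4),'z',np.percentile(q[:,2],[10,50,90]).round(4))
E
```

```text
t 11.1 pos [ 0.5627 -0.1338  0.011 ] yaw 0.0657 F [ 2.96 -1.88  7.52] T [ 0.23 -0.62  0.36] open 0.267
[-0.0005, -0.0125, -0.0017] [0.0157, 0.0055, -0.013]
[-0.0008, -0.0316, -0.0024] [0.0657, 0.0051, -0.0132]
[-0.001, -0.0469, -0.0037] [0.1057, 0.0049, -0.0133]
-0.08 x [0.5486 0.5678] z [0.0437 0.0445 0.0454]
-0.07 x [0.5478 0.5668] z [0.0456 0.0465 0.0474]
-0.06 x [0.547 0.566] z [0.0476 0.0485 0.0494]
```

play_rows:
  claw: [255,255,255,255,255]
  travel:
    - [0.0035,-0.005,-0.001]
    - [0.0035,-0.0095,-0.0015]
    - [0.0035,-0.014,-0.002]
    - [0.0035,-0.0185,-0.002]
    - [0.0035,-0.023,-0.002]
  dr:
    - [0.01,0.005,-0.01]
    - [0.021,0.005,-0.012]
    - [0.031,0.005,-0.013]
    - [0.041,0.005,-0.013]
    - [0.05,0.005,-0.013]

```text
time: 11.65
eef_pos: [0.5448, -0.1353, 0.0113]
tcp_rot: [0.499, 0.499, -0.495, 0.507]
contact_force: [4.6, 1.0, 8.5]
opening: 0.269
```

```bash
python3 - <<'E'
from h import *
from plant import vision
rel([pose(.0,.195,.006),pose(-.04,.195,.006)])
d=vision.read_camera("wrist");P=cloud(d);hs=cv2.cvtColor(d["img"],cv2.COLOR_RGB2HSV)
for y in (-.09,-.05):
    q=P[(abs(P[...,1]-y)<.003)&(P[...,0]>.50)&(P[...,0]<.62)&(P[...,2]>.02)&(hs[...,1]<60)]
    print(y,'x',np.percentile(q[:,0],[2,98]).round(4),'z',np.percentile(q[:,2],[10,50,90]).round(4))
E
```

```text
t 11.65 pos [ 0.5448 -0.1353  0.0113] yaw 0.0122 F [4.6  0.99 8.48] T [ 0.39 -0.72 -0.04] open 0.269
[-0.0002, -0.0138, -0.002] [0.0122, 0.0044, -0.0129]
[-0.0004, -0.0291, -0.0025] [0.0522, 0.0042, -0.013]
-0.09 x [0.538  0.5534] z [0.0423 0.0431 0.0439]
-0.05 x [0.5334 0.552 ] z [0.0501 0.0514 0.1554]
```

play_rows:
  claw: [255,255,255,255,255,255]
  travel:
    - [0.004,-0.005,-0.001]
    - [0.004,-0.0095,-0.0015]
    - [0.004,-0.014,-0.002]
    - [0.004,-0.0185,-0.002]
    - [0.004,-0.023,-0.002]
    - [0.004,-0.0275,-0.002]
  dr:
    - [0.01,0.004,-0.012]
    - [0.021,0.004,-0.013]
    - [0.032,0.004,-0.013]
    - [0.042,0.004,-0.013]
    - [0.052,0.004,-0.013]
    - [0.062,0.004,-0.013]

```text
time: 12.3
eef_pos: [0.5227, -0.1357, 0.0112]
tcp_rot: [0.516, 0.482, -0.511, 0.49]
contact_force: [5.8, -0.7, 7.8]
opening: 0.264
```

```bash
python3 - <<'E'
from h import *
from plant import vision
rel([pose(-.04,.195,.006)])
d=vision.read_camera("wrist");P=cloud(d);hs=cv2.cvtColor(d["img"],cv2.COLOR_RGB2HSV)
for y in (-.09,-.05):
    q=P[(abs(P[...,1]-y)<.003)&(P[...,0]>.49)&(P[...,0]<.62)&(P[...,2]>.02)&(P[...,2]<.07)&(hs[...,1]<60)]
    print(y,'x',np.percentile(q[:,0],[2,98]).round(4),'z',np.percentile(q[:,2],[10,50,90]).round(4))
cv2.imwrite("pics/w5.png",d["img"][:,:,::-1])
d=vision.read_camera("top");cv2.imwrite("pics/t5.png",cv2.resize(d["img"][190:300,200:420],None,fx=3.5,fy=3.5)[:,:,::-1])
E
```

```text
t 12.3 pos [ 0.5227 -0.1357  0.0112] yaw -0.0559 F [ 5.76 -0.67  7.82] T [ 0.45 -0.74 -0.31] open 0.264
[-0.0003, -0.0071, -0.0022] [-0.0159, 0.0032, -0.0136]Traceback (most recent call last):
  File "<stdin>", line 7, in <module>
    return _quantile_unchecked(
        a, q, axis, out, overwrite_input, method, keepdims, weights)
    return _ureduce(a,
                    func=_quantile_ureduce_func,
    ...<5 lines>...
                    overwrite_input=overwrite_input,
                    method=method)
    r = func(a, **kwargs)
    result = _quantile(arr,
                       quantiles=q,
    ...<2 lines>...
                       out=out,
                       weights=wgt)
    slices_having_nans = np.isnan(arr[-1, ...])
                                  ~~~^^^^^^^^^
IndexError: index -1 is out of bounds for axis 0 with size 0
```

```bash
python3 - <<'E'
from h import *
from plant import vision
d=vision.read_camera("wrist");pickle.dump(d,open("wrist5.pkl","wb"))
cv2.imwrite("pics/w5.png",d["img"][:,:,::-1])
d=vision.read_camera("top");cv2.imwrite("pics/t5.png",cv2.resize(d["img"][190:300,200:420],None,fx=3.5,fy=3.5)[:,:,::-1]);pickle.dump(d,open("top5.pkl","wb"))
for n in ("wrist5","top5"):
  d=pickle.load(open(n+".pkl","rb"));P=cloud(d);hs=cv2.cvtColor(d["img"],cv2.COLOR_RGB2HSV)
  for y in (-.095,-.09,-.05,-.04,0,.05,.1,.18,.2):
    q=P[(abs(P[...,1]-y)<.003)&(P[...,0]>.49)&(P[...,0]<.62)&(P[...,2]>.036)&(P[...,2]<.11)&(hs[...,1]<70)]
    if len(q)>2: print(n,y,len(q),'x',np.percentile(q[:,0],[2,98]).round(4),'z',np.percentile(q[:,2],[10,50,90]).round(4))
E
```

```text
wrist5 -0.095 501 x [0.5142 0.5333] z [0.0409 0.0417 0.0424]
wrist5 -0.05 1493 x [0.5164 0.5355] z [0.0497 0.0506 0.0516]
wrist5 -0.04 1747 x [0.5169 0.536 ] z [0.0515 0.0526 0.0535]
top5 -0.095 20 x [0.5162 0.5349] z [0.037  0.0393 0.0414]
top5 -0.09 15 x [0.5159 0.5335] z [0.0387 0.0405 0.0415]
top5 -0.05 16 x [0.5181 0.5361] z [0.0453 0.0489 0.051 ]
top5 -0.04 18 x [0.5185 0.5382] z [0.0488 0.051  0.0541]
top5 0 16 x [0.5216 0.5398] z [0.0557 0.0582 0.0605]
top5 0.05 16 x [0.5226 0.5411] z [0.0663 0.069  0.072 ]
top5 0.1 26 x [0.5257 0.5445] z [0.0749 0.078  0.0818]
top5 0.18 23 x [0.5294 0.5476] z [0.0918 0.0941 0.0964]
top5 0.2 24 x [0.5307 0.5496] z [0.0928 0.0949 0.0969]
```

View pics/w5.png

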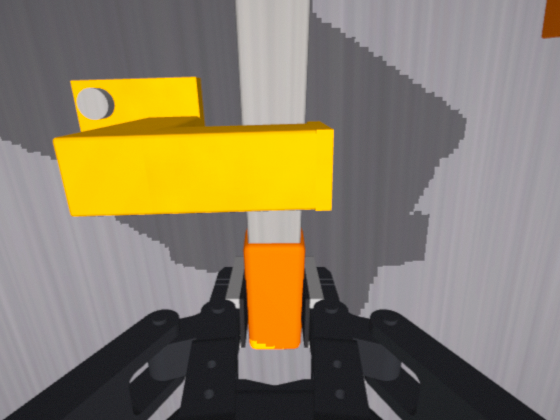

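View pics/t5.png

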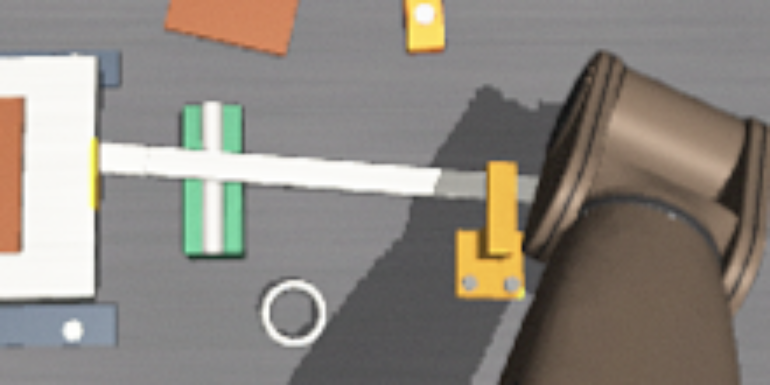

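The bar is under the arm with its middle at hook y ≈ 1 mm and needs about 9 mm more. Tip is still under the patch.

play_rows:
  claw: [255,255,255,255]
  travel:
    - [0.0035,-0.005,-0.001]
    - [0.0035,-0.009,-0.001]
    - [0.0035,-0.0115,-0.001]
    - [0.0035,-0.0125,-0.001]
  dr:
    - [0.01,0.003,-0.013]
    - [0.018,0.003,-0.013]
    - [0.026,0.003,-0.013]
    - [0.028,0.003,-0.013]

```text
time: 12.85
eef_pos: [0.5144, -0.1355, 0.0109]
tcp_rot: [0.523, 0.475, -0.519, 0.481]
contact_force: [3.7, 1.2, 7.6]
opening: 0.269
```

```bash
python3 - <<'E'
from h import *
from plant import vision
rel([])
d=vision.read_camera("wrist");pickle.dump(d,open("wrist6.pkl","wb"))
P=cloud(d);hs=cv2.cvtColor(d["img"],cv2.COLOR_RGB2HSV)
for y in (-.095,-.05,-.04):
    q=P[(abs(P[...,1]-y)<.003)&(P[...,0]>.48)&(P[...,0]<.62)&(P[...,2]>.036)&(P[...,2]<.11)&(hs[...,1]<70)]
    if len(q)>2: print(y,len(q),'x',np.percentile(q[:,0],[2,98]).round(4),'z',np.percentile(q[:,2],[10,50,90]).round(4))
E
```

```text
t 12.85 pos [ 0.5144 -0.1355  0.0109] yaw -0.0871 F [3.75 1.2  7.63] T [ 0.55 -0.65  0.1 ] open 0.269
-0.095 552 x [0.5079 0.5269] z [0.0409 0.0417 0.0425]
-0.05 1498 x [0.5112 0.5303] z [0.0496 0.0506 0.0516]
-0.04 1749 x [0.5119 0.531 ] z [0.0516 0.0525 0.0535]
```

play_rows:
  claw: [255,255,255,255,255,255,255,255]
  travel:
    - [0.002,-0.003,0]
    - [0.0005,-0.0045,0]
    - [-0.001,-0.0045,0]
    - [-0.0025,-0.0045,0]
    - [-0.004,-0.0045,0]
    - [-0.0055,-0.0045,0]
    - [-0.007,-0.0045,0]
    - [-0.0085,-0.0045,0]
  dr:
    - [0.005,0.003,-0.01]
    - [0.008,0.003,-0.01]
    - [0.008,0.003,-0.01]
    - [0.008,0.003,-0.01]
    - [0.008,0.003,-0.01]
    - [0.008,0.003,-0.01]
    - [0.008,0.003,-0.01]
    - [0.008,0.003,-0.01]

```text
time: 13.7
eef_pos: [0.5109, -0.1371, 0.0202]
tcp_rot: [0.523, 0.474, -0.523, 0.478]
contact_force: [1.6, -6.4, 3.0]
opening: 0.268
```

```bash
python3 - <<'E'
from h import *
from plant import vision
rel([])
d=vision.read_camera("wrist");pickle.dump(d,open("wrist6.pkl","wb"))
P=cloud(d);hs=cv2.cvtColor(d["img"],cv2.COLOR_RGB2HSV)
for y in (-.095,-.09,-.05,-.04):
    q=P[(abs(P[...,1]-y)<.003)&(P[...,0]>.48)&(P[...,0]<.62)&(P[...,2]>.036)&(P[...,2]<.068)&(hs[...,1]<70)]
    if len(q)>2: print(y,len(q),'x',np.percentile(q[:,0],[2,98]).round(4),'z',np.percentile(q[:,2],[10,50,90]).round(4))
E
```

```text
t 13.7 pos [ 0.5109 -0.1371  0.0202] yaw -0.0938 F [ 1.55 -6.43  2.99] T [-1.61 -0.09  0.42] open 0.268
-0.095 797 x [0.5052 0.5243] z [0.0491 0.0499 0.0507]
-0.09 511 x [0.5056 0.5243] z [0.0498 0.0506 0.0513]
-0.05 1450 x [0.5088 0.5279] z [0.0562 0.0571 0.0581]
-0.04 1669 x [0.5096 0.5287] z [0.0578 0.0588 0.0596]
```

play_rows:
  claw: [255,255,255]
  travel:
    - [-0.0005,-0.0005,0.0008]
    - [-0.0015,-0.0005,0.0015]
    - [-0.0025,-0.0005,0.002]
  dr:
    - [0,0.003,0]
    - [0,0.003,0]
    - [0,0.003,0]

```text
time: 14.05
eef_pos: [0.51, -0.1377, 0.0227]
tcp_rot: [0.524, 0.476, -0.522, 0.476]
contact_force: [2.3, 5.6, 4.2]
opening: 0.269
```

```bash
python3 - <<'E'
from h import *
rel([])
E
```

```text
t 14.05 pos [ 0.51   -0.1377  0.0227] yaw -0.0947 F [2.31 5.62 4.2 ] T [ 0.31 -0.28  0.31] open 0.269
```

play_rows:
  claw: [255,255]
  travel:
    - [-0.001,-0.0005,0]
    - [-0.0015,-0.0005,0]
  dr:
    - [0,0,0]
    - [0,0,0]

```text
time: 14.25
eef_pos: [0.5097, -0.1379, 0.0241]
tcp_rot: [0.524, 0.475, -0.522, 0.476]
contact_force: [3.9, -0.6, -0.6]
opening: 0.269
```

play_rows:
  claw: [255,255]
  travel:
    - [-0.001,-0.0005,0]
    - [-0.001,-0.0005,0]
  dr:
    - [0,0,0]
    - [0,0,0]

```text
time: 14.45
eef_pos: [0.5096, -0.1378, 0.0243]
tcp_rot: [0.525, 0.474, -0.521, 0.477]
contact_force: [6.1, -1.1, -4.0]
opening: 0.266
```

The bar is seated: z stalled at 0.0243 and the load has passed to the hook. I'll check the position before letting go.

play_rows:
  claw: [255,255]
  travel:
    - [0.0003,0.0005,0]
    - [0.0003,0.0005,0]
  dr:
    - [0,0,0]
    - [0,0,0]

```text
time: 14.65
eef_pos: [0.5098, -0.1378, 0.0239]
tcp_rot: [0.525, 0.475, -0.522, 0.476]
contact_force: [1.8, 0.6, 2.4]
opening: 0.269
```

```bash
python3 - <<'E'
from h import *
from plant import vision
rel([])
d=vision.read_camera("wrist");cv2.imwrite("pics/w7.png",d["img"][:,:,::-1])
P=cloud(d);hs=cv2.cvtColor(d["img"],cv2.COLOR_RGB2HSV)
for y in (-.095,-.09,-.05,-.04):
    q=P[(abs(P[...,1]-y)<.003)&(P[...,0]>.48)&(P[...,0]<.62)&(P[...,2]>.036)&(P[...,2]<.068)&(hs[...,1]<70)]
    if len(q)>2: print(y,len(q),'x',np.percentile(q[:,0],[2,98]).round(4),'z',np.percentile(q[:,2],[10,50,90]).round(4))
m=(P[...,2]>.068)&(P[...,2]<.080)&(P[...,1]>-.095)&(P[...,1]<-.04)&(P[...,0]>.44)&(P[...,0]<.57)&(hs[...,1]>120)
print(np.percentile(P[m],[1,99],axis=0).round(4))
E
```

```text
t 14.65 pos [ 0.5098 -0.1378  0.0239] yaw -0.0952 F [1.76 0.56 2.37] T [-0.32 -0.11  0.32] open 0.269
-0.095 813 x [0.5042 0.5233] z [0.0524 0.0532 0.054 ]
-0.09 763 x [0.5046 0.5236] z [0.0531 0.0538 0.0546]
-0.05 1419 x [0.508 0.527] z [0.0588 0.0597 0.0607]
-0.04 1629 x [0.5088 0.5279] z [0.0603 0.0612 0.0622]
[[ 0.4741 -0.0815  0.0717]
 [ 0.5383 -0.0614  0.0773]]
```

View pics/w7.png

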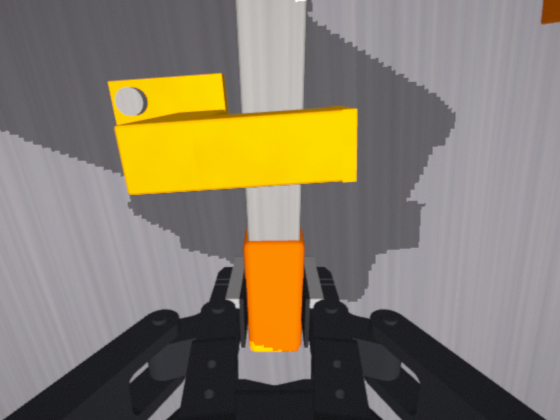

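play_rows:
  claw: [255,255,200,170,130,80,40,0,0]
  travel:
    - [-0.0005,0.0004,0]
    - [-0.0006,0.0004,0]
    - [-0.0006,0.0004,0]
    - [-0.0006,0.0004,0]
    - [-0.0006,0.0004,0]
    - [-0.0006,0.0004,0]
    - [-0.0006,0.0004,0]
    - [-0.0006,0.0004,0]
    - [-0.0006,0.0004,0]
  dr:
    - [0,0,0]
    - [0,0,0]
    - [0,0,0]
    - [0,0,0]
    - [0,0,0]
    - [0,0,0]
    - [0,0,0]
    - [0,0,0]
    - [0,0,0]
  force: 20

```text
time: 15.6
eef_pos: [0.5102, -0.1378, 0.0246]
tcp_rot: [0.525, 0.475, -0.522, 0.476]
contact_force: [0.4, 0.9, 0.4]
opening: 0.997
```

```bash
python3 - <<'E'
from h import *
from plant import vision
rel([(.51,-.138,.20,-.095)])
d=vision.read_camera("wrist");cv2.imwrite("pics/w8.png",d["img"][:,:,::-1])
E
```

```text
t 15.6 pos [ 0.5102 -0.1378  0.0246] yaw -0.0954 F [0.43 0.91 0.36] T [-0.01 -0.03 -0.04] open 0.997
[-0.1754, 0.0007, -0.0002] [-0.0004, -0.002, -0.0048]
```

View pics/w8.png

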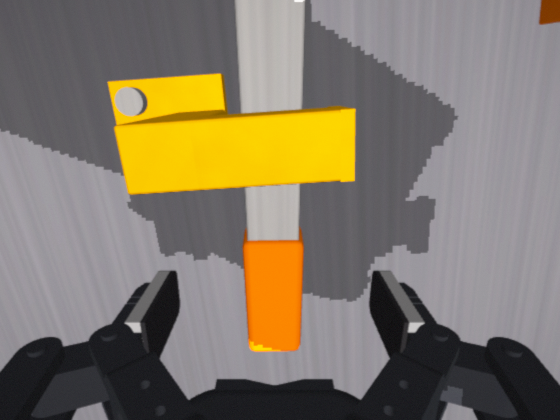

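The gripper is open and the bar hasn't moved (px 247–300). I'll rise straight up and check.

play_rows:
  claw: [0,0,0,0,0,0,0,0,0,0,0,0]
  travel:
    - [-0.01,0,0]
    - [-0.03,0,0]
    - [-0.06,0,0]
    - [-0.1,0,0]
    - [-0.14,0,0]
    - [-0.18,0,0]
    - [-0.2,0,0.04]
    - [-0.2,0,0.08]
    - [-0.2,0,0.12]
    - [-0.2,0,0.15]
    - [-0.2,0,0.15]
    - [-0.2,0,0.15]
  dr:
    - [0,0,0]
    - [0,0,0]
    - [0,0,0]
    - [0,0,0]
    - [0,0,0]
    - [0,0,0]
    - [0,0,0]
    - [0,0,0]
    - [0,0,0]
    - [0,0,0]
    - [0,0,0]
    - [0,0,0]

```text
time: 16.85
eef_pos: [0.4947, -0.2877, 0.2247]
tcp_rot: [0.525, 0.475, -0.522, 0.476]
contact_force: [-0.1, -0.2, -0.6]
opening: 0.999
```

```bash
python3 - <<'E'
from h import *
from plant import vision
rel([])
for n in ["top","scene"]:
    d=vision.read_camera(n);P=cloud(d)
    hs=cv2.cvtColor(d["img"],cv2.COLOR_RGB2HSV)
    for y in (-.13,-.05,0,.1,.2):
        q=P[(abs(P[...,1]-y)<.005)&(P[...,0]>.495)&(P[...,0]<.57)&(P[...,2]>.03)&(P[...,2]<.12)]
        if len(q)>3: print(n,y,'x',np.percentile(q[:,0],[2,98]).round(4),'z',np.median(q[:,2]).round(4))
    for y in (.225,.26,.3,.4):
        q=P[(abs(P[...,1]-y)<.006)&(P[...,0]>.46)&(P[...,0]<.59)&(P[...,2]>.09)&(P[...,2]<.13)&(hs[...,1]<60)]
        if len(q)>3: print(n,'plate',y,np.median(q[:,2]).round(4))
    if n=="top":a=cv2.resize(d["img"][160:300,130:420],None,fx=2.65,fy=2.65)[:300]
    else: b=cv2.resize(d["img"][130:300,165:475],None,fx=2.45,fy=2.45)[:300]
o=np.zeros((600,775,3),np.uint8);o[:300,:a.shape[1]]=a[:300,:775];o[300:,:b.shape[1]]=b[:,:775]
cv2.imwrite("pics/z9.png",o[:,:,::-1])
E
```

```text
t 16.85 pos [ 0.4947 -0.2877  0.2247] yaw -0.0968 F [-0.08 -0.17 -0.6 ] T [ 0.03 -0.02  0.03] open 0.999
top -0.13 x [0.5007 0.5225] z 0.0497
top -0.05 x [0.5095 0.5292] z 0.0575
top 0 x [0.5138 0.5336] z 0.0652
top 0.1 x [0.5225 0.5417] z 0.0804
top 0.2 x [0.531  0.5509] z 0.0909
top plate 0.225 0.1139
top plate 0.26 0.1125
top plate 0.3 0.1102
top plate 0.4 0.1058
scene -0.13 x [0.5005 0.5222] z 0.0493
scene -0.05 x [0.5063 0.5279] z 0.058
scene 0 x [0.5131 0.5317] z 0.0662
scene 0.1 x [0.52   0.5397] z 0.0798
scene 0.2 x [0.5278 0.5491] z 0.091
scene plate 0.225 0.1147
scene plate 0.26 0.1131
scene plate 0.3 0.1197
scene plate 0.4 0.1061
```

View pics/z9.png

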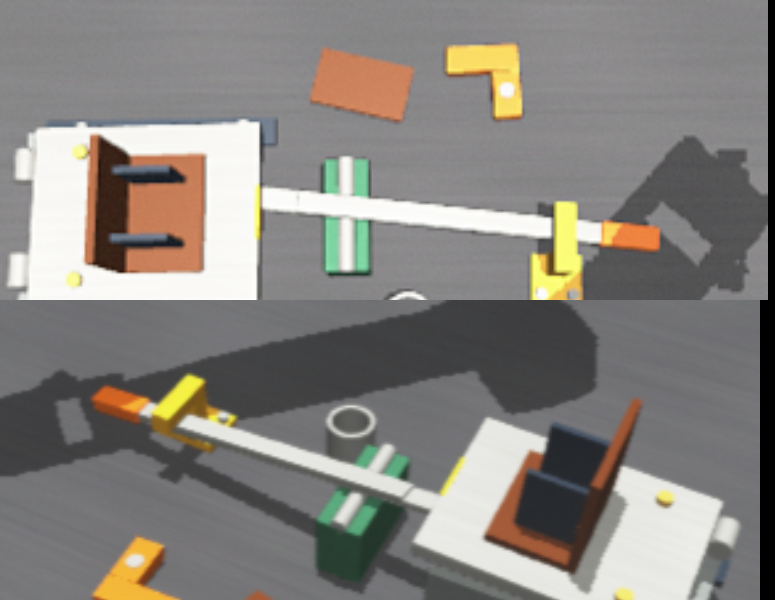

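```bash
python3 - <<'E'
from plant import ctrl
print(ctrl.sign_off())
E
```

```text
the job is handed in; nothing more can be done
None
```

The bar is caught under the hook and keeps the plate raised with the gripper clear. I handed the job in at about 17 s of the 56 s allowed.

- **Feeling the stop:** I slid the bar over the fulcrum and under the yellow patch until it stopped, about 36 mm in. It would not move further while the sliding force rose from about 4 N to 9 N, so the push on the stop was about 5 N. I then backed off 3 mm.
- **Levering and catching:** I swung the handle off the arm, pressed it down (about 8–10 N at the handle), brought the bar back under the lip and let it rise. It met the arm with 4 N at the handle before I opened the gripper.
- **Last checks:** About 1.2 s after release the plate's front edge was still up about 10 mm (roughly 0.05 rad). The bar's middle was at about hook y = 9.5 mm. The magnet, offcut and tube look untouched in the pictures.
- **Small deviations:**
  - Under load the tip slid about 10 mm sideways but stayed under the patch.
  - I estimate the tip ended a few millimetres short of the stop.
  - The camera heights of the bar and hook read about 1.7 mm high, which I corrected for.

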